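Lock the white standard into the sprung sample holder and hold the cap down

TASK

Take the wider of the two white reference standards out of its tray by the knob and set it face down and flat on the sprung pan of the sample holder, letting go of it there. Then put the grey bayonet cap on with its two lugs in the rim notches, push it down against the spring until its flange meets the rim, turn it clockwise (seen from above) a quarter turn to its stop, and finish still gripping the cap and pressing it down on the rim, because the lock has some slack and the cap lifts if you ease off, which lets light into the reading. Leave the narrower standard and the other loose things on the bench where they are.

Things in the scene. Friction and masses are not known exactly. Their poses are not given: they have to be found in the camera images.
- holder: Bench-fixed aluminium sample holder: 132 x 104 x 10 mm base plate with an upright tube, 78 mm outside, 62 mm bore, rim 60 mm above the bench. Origin on the tube axis at the bench, z up, x along the plate's long side towards the fibre connector. Two like rim notches, on the +x and -x sides, lead into slots through the wall that run clockwise seen from above.
- holder_rim (a point): Point on the tube axis at the height of the rim (60 mm above the bench).
- pan (a joint): Sprung round pan (59 mm diameter, steel with a window) in the bore, travel in m: 0 is up, where its top is 14 mm below the rim; grows as it is pressed down, to 0.020. Spring 3 N at 0, growing 0.4 N per mm. With the wide standard in it and the cap's flange on the rim it reads 0.018 (about 10 N).
- standard_wide: The wider reference standard: a disc 54 mm in diameter and 10 mm thick, white ceramic face underneath, with a round upright steel knob on top, 18 mm in diameter and 20 mm high (top 30 mm above the face). 0.13 kg. Origin at the centre of its underside, z up through the knob. At rest on the holder's pan its knob stands 16 mm above the rim.
- standard_narrow: The narrower reference standard, to be left in the tray: the same form and the same knob, but the disc is only 38 mm in diameter. Origin at the centre of its underside.
- tray: Low open grey tray, 90 x 172 x 12 mm with a 4 mm floor and 4 mm walls, fixed to the bench; the two standards stand in it side by side along its long (y) axis, 84 mm apart, either one at either end. Origin under its centre.
- cap: Loose grey bayonet cap, standing on the bench on its plug: a hollow plug 59 mm in diameter (tapered foot), 22 mm high, with two lugs 8 mm wide, 6 mm high at its foot on the +x and -x sides, 73 mm over both; above it a flange 78 mm in diameter, 6 mm thick, and a bar grip. A half turn makes no difference to it. 0.22 kg. Origin at the centre of the plug's foot, z up.
- cap_flange (a point): Centre of the underside of the cap's flange, 22 mm above the foot of the plug; it coincides with holder_rim when the cap is fully down.
- beaker: Bystander: clear 100 ml beaker, 53 mm in diameter and 70 mm high, standing; origin at its underside.
- marker: Bystander: marker pen with a black cap, 131 mm long, lying near the front edge; origin at its underside.
- tweezers: Bystander: steel tweezers, 130 mm long, lying near the front edge; origin at their underside.
- tape: Bystander: roll of tape, 78 mm across and 19 mm high, lying flat; origin at its underside.
- holder_entry (a point): Middle of the +x rim notch, at rim height, 35 mm from the axis. The notches are 13.5 mm wide (19 mm at the mouth). A cap pushed right down turns 80 degrees clockwise from the notches to the stop; it cannot turn the other way, nor before its flange is within 4.5 mm of the rim. A locked cap can still rise 4.5 mm in the slots.
- cap_grip (a point): Centre of the cap's bar grip, 41 mm above the foot of the plug: a bar 14 mm wide (along the cap's y), 52 mm long (x, in line with the lugs), 26 mm high, from the top of the flange (28 mm above the foot) to 54 mm above the foot.
There are look-alikes about, which are no part of the job. Leave any red look-alike of the standard_wide alone.

How it is judged (in metres and radians):
On the way, in this order (a step that is already met when the one before it is completed fails the run):
1. the wide standard sits flat and free on the sprung pan, in the bore (horizontal distance between standard_wide and holder_rim below 0.0048 m and angle between standard_wide's own z axis and vertical below 0.06 rad and z of standard_wide in the frame of holder below 0.048 m and contact force between holder and standard_wide above 0.4 N and contact force between the fingers and standard_wide below 0.1 N), for 0.2 s.
2. the cap is pushed down with its lugs in the notches, not yet turned (z of cap_flange in the frame of holder below 0.066 m and horizontal distance between cap_flange and holder_rim below 0.004 m and angle between the x axis of cap and the x axis of holder, either way round below 0.3 rad), for 0.02 s.
At the end, for the whole second after the job is handed in: Through the last second the fingers grip the cap (more than 2 N), its flange is pressed to within 2.2 mm of the rim and centred on it, it is level and turned at least 69 of the 80 degrees clockwise, and the wide standard lies flat under it with the pan pressed down at least 14.5 mm (z of cap_flange in the frame of holder below 0.0622 m and horizontal distance between cap_flange and holder_rim below 0.004 m and angle between cap's own z axis and vertical below 0.06 rad and angle between the x axis of cap and the x axis of holder, either way round above 1.2 rad and value of joint pan above 0.0145 m and horizontal distance between standard_wide and holder_rim below 0.006 m and angle between standard_wide's own z axis and vertical below 0.08 rad and z of standard_wide in the frame of holder below 0.034 m and contact force between the fingers and cap above 2 N and linear speed of cap below 0.02 m/s); the arm keeps its last pose, push and grip.
It fails at once if the narrow standard or another loose thing is shifted by more than 3 cm (distance of any of standard_narrow, beaker, marker, tweezers, tape from where it was at the start of the episode above 0.03 m).
It also fails if it takes over 51 s, if anything falls off the work surface, if the arm or the gripper's body presses on something with over 40 N, if the wrist force passes 120 N, or if a joint passes its speed limit or range.

ROBOT

A 6-joint arm with a two-finger parallel gripper is mounted at the origin on a cart in front of the work surface, level with it; the furniture and walls round the work are solid. World frame = base frame: x ahead of the robot, y to its left, z up, the work surface at z = 0. Lengths are in mm, angles in degrees, forces in N, time in s.
With the tool pointing down it reaches from about 150 to 775 mm from the base axis. Payload 6.1 kg.
Tool frame: the origin (TCP) lies on the centre line of the jaws, within the pads' length; the fingertips stand 11 mm ahead of it and the grasp point (between the pads) lies 8 mm behind it; z points along the fingers, y is the line along which they close (so a half turn about z gives the same grasp; the last joint's range is limited). The gripper opens to 85 mm and grips with 20 to 120 N. Pads are 22 mm wide; open, the fingers measure 114 mm over their backs; the gripper's body (76 mm by 85 mm) begins 54 mm behind the grasp point. The pads swing forward as they close: fully open they stand 13 mm farther back than shut.
Start: joints at [69.041, 7.208, -2.269, 80.523, 0, 90], TCP at [187.783, 490.251, 242.295] pointing down, gripper open.
Joint ranges: [-155.77, 155.77], [-54.66, 111.73], [-72.52, 77.12], [-102.08, 115.82], [-83.92, 84.16], [-180, 180]. Speed limits (degrees/s): [136.94, 136.94, 172.46, 180, 180, 180].

INTERFACE

Orientations are given as a 3x3 rotation matrix whose columns are the frame's x, y, z axes.
In Python, from cell import sense, optics, ticket gives the robot as it stands.
- The arm moves only by the tool carry_out, never from a script. Its argument "plan" is a list of rows, each a list of 7 numbers: the shift along the tool's x, y, z in cm, then the turn, a rotation vector about the tool's x, y, z in degrees, then the finger opening in cm, from 0 to 8.54. In form: [[dx, dy, dz, wx, wy, wz, fingers], ...]. A call has 1 to 8 rows; each row is the pose to reach, as a shift and turn from the pose commanded when the call began, along the tool's axes at that moment; what a row does not reach only later rows make up. A row lasts 1/10 s, in which the tool goes at most 50 mm and 8.59 degrees, less where a joint would pass 70% of its speed; a pose out of reach is approached as far as the arm can. A call with a gripper value outside its range is refused whole. The fingers move at their own pace and stop on an object; "grip_force" is the grip in N (left out, the last holds). Time passes only in rows, so rows that repeat a pose let the fingers close. It gives the time, the measured TCP pose, the force, the opening and the grip force at its end, in the units of the state.
- sense(): the state, without advancing time (a new reading comes with each control period).
- optics.grab_frame(name): name is "side" or "top" or "wrist"; returns the picture (384x512x3 uint8, red, green, blue); there is no depth.
- optics.camera_model(name): a dict with "fx", "fy", "cx", "cy" (pixels), "D" ([k1, k2, p1, p2, k3] as OpenCV has them; the pictures are not rectified), "T" (4x4, takes a point from camera to world coordinates). Camera axes: x right, y down, z forward; pixel columns grow to the right and rows downward; lengths in mm; the calibration is good to about 2 mm. A picture is of the moment at which its call begins: read the wrist's pose just before it. camera_model takes no time and is no camera call; for the wrist camera it gives the pose at the moment of the call.
- ticket.finish_job(): hands the job in; it is judged then, once.
The state is a dict: "t": time; "joint_pos": joint angles; "qd": joint speeds; "effort": joint torques, N m; "position": TCP position; "tcp_rot": TCP orientation; "ft_force": force on the tool from outside, world axes, zero at the start; "wrist_torque": the same for the moment, N m; "gripper_width": opening from 0.0 (shut) to 1.0 (fully open); "grasp_force": force on a finger pad.
Only numpy, scipy, OpenCV 4.12 (cv2) and the standard library are available. Lean on these libraries where they do the work, as an engineer would, in place of code of your own. Each camera call takes 0.05 s, during which the arm holds its last target. There are 200 camera calls.

## Working session

There is one attempt and no reset: what is moved stays moved. The work goes in short steps, Python scripts to look and compute and a tool call to move; the robot and the scene stay as the last step left them, time stands still between calls to the robot, and variables do not carry over. Pictures are saved under pics/ and viewed, at most 10 in all, crops included, and the job is handed in when it is done.

Besides the shell and the picture viewer there is one more tool, called after "Emit:" by a JSON object that holds its "fn" and its "kwargs", one argument or row to a line. carry_out: Moves the arm, as the interface text tells. Its arguments: {"type":"object","properties":{"plan":{"type":"array","items":{"type":"array","items":{"type":"number"}}},"grip_force":{"type":"number"}},"required":["plan"]}

```bash
ls; mkdir -p pics; cat > h.py <<'E'
import numpy as np, cv2
from cell import sense, optics, ticket
def ray(name,u,v,M=None):
    m=M or optics.camera_model(name)
    K=np.array([[m['fx'],0,m['cx']],[0,m['fy'],m['cy']],[0,0,1.]])
    p=cv2.undistortPoints(np.array([[[u,v]]],float),K,np.array(m['D'],float))[0,0]
    T=np.array(m['T']); return T[:3,3],T[:3,:3]@np.array([p[0],p[1],1.])
def onplane(name,u,v,z,M=None):
    o,d=ray(name,u,v,M); return o+d*(z-o[2])/d[2]
def proj(name,P,M=None):
    m=M or optics.camera_model(name); T=np.linalg.inv(np.array(m['T']))
    K=np.array([[m['fx'],0,m['cx']],[0,m['fy'],m['cy']],[0,0,1.]])
    return cv2.projectPoints(np.atleast_2d(np.array(P,float)),cv2.Rodrigues(T[:3,:3])[0],T[:3,3],K,np.array(m['D'],float))[0][:,0]
def save(name,im,s=1,crop=None):
    if crop: im=im[crop[1]:crop[3],crop[0]:crop[2]]
    cv2.imwrite('pics/'+name,cv2.resize(im[:,:,::-1],None,fx=s,fy=s,interpolation=cv2.INTER_CUBIC))
E
python3 - <<'E'
from h import *
for n in ('top','side'):
    im=optics.grab_frame(n); np.save(n+'.npy',im); save(n+'0.png',im,1.5)
    print(n,np.round(optics.camera_model(n)['T'],2).tolist(),optics.camera_model(n)['fx'])
s=sense();print(s['t'],s['position'],np.round(s['tcp_rot'],3),s['gripper_width'])
E
```

```text
pics
top [[0.03, -0.99, 0.15, 366.32], [-1.0, -0.03, 0.01, -17.42], [-0.01, -0.15, -0.99, 1133.98], [0.0, 0.0, 0.0, 1.0]] 394.54254616928546
side [[0.22, -0.46, 0.86, -561.68], [-0.98, -0.09, 0.2, -255.1], [-0.01, -0.88, -0.47, 651.72], [0.0, 0.0, 0.0, 1.0]] 418.6170482942147
0.1 [187.67716653 489.95640009 241.60818747] [[-0.934  0.358 -0.   ]
 [ 0.358  0.934 -0.001]
 [-0.    -0.001 -1.   ]] 1.0033201281633641
```

View pics/top0.png

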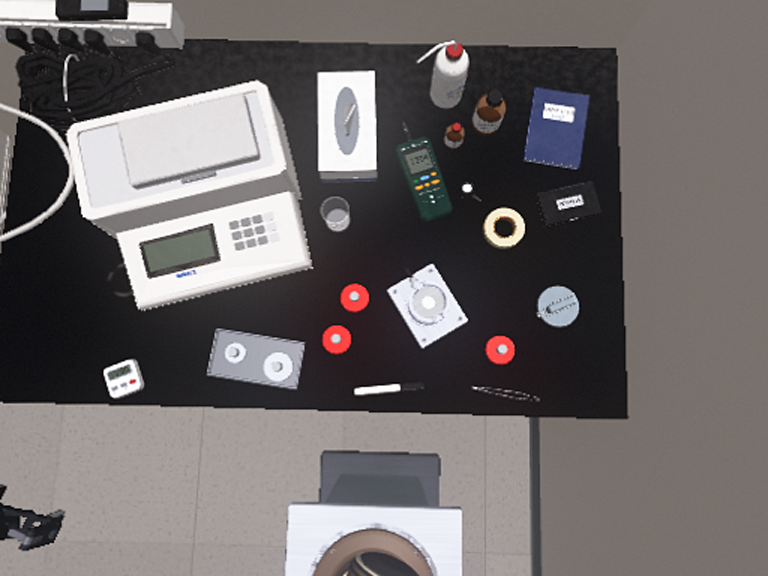

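View pics/side0.png

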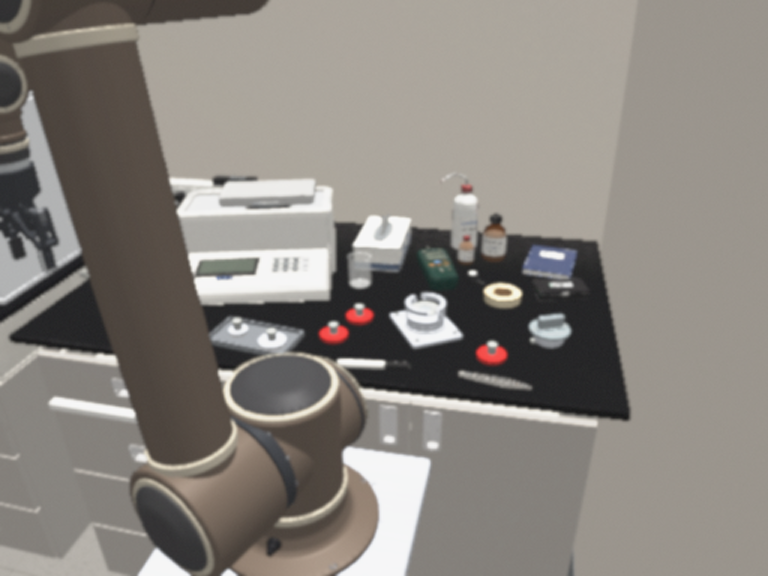

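The top view at 1.5x shows the tray with two white standards, at (235,352) (narrower) and (277,367) (wider). Three red look-alikes are at (354,298), (337,339) and (500,349). The holder is at (430,302) with its connector toward (410,278), and the cap is at (558,306). The white right-hand standard fits the description, so I'll confirm it in one crop and measure.

```bash
python3 - <<'E'
from h import *
im=np.load('top.npy')
a=im[205:265,130:290-75];b=im[170:240,250:320];c=im[180:230,345:395]
H=280
f=lambda x:cv2.resize(x,(int(x.shape[1]*H/x.shape[0]),H),interpolation=cv2.INTER_CUBIC)
save('crop1.png',np.hstack([f(im[210:265,132:210]),f(c)]))
hsv=cv2.cvtColor(im,cv2.COLOR_RGB2HSV)
def blobs(mask,box,amin=60):
    m=np.zeros_like(mask);x0,y0,x1,y1=box;m[y0:y1,x0:x1]=mask[y0:y1,x0:x1]
    return [c for c in cv2.findContours(m,cv2.RETR_EXTERNAL,cv2.CHAIN_APPROX_NONE)[0] if cv2.contourArea(c)>amin]
V=hsv[...,2]
def mm(c,z): return np.array([onplane('top',p[0],p[1],z)[:2] for p in c.reshape(-1,2)],np.float32)
for nm,thr,box,z in (('white',210,(135,215,208,262),14),('tray',70,(132,210,212,265),10),('plate',120,(252,170,318,238),10),('cap',80,(345,180,395,225),28)):
    for c in blobs((V>thr).astype(np.uint8),box):
        q=mm(c,z); r=cv2.minAreaRect(q); e=cv2.minEnclosingCircle(q)
        print(nm,'rect',np.round(r[0],1),np.round(r[1],1),round(r[2],1),'circ',np.round(e[0],1),round(e[1],1),cv2.boundingRect(c))
E
```

```text
white rect [399.7 190.2] [50.9 50.8] 3.1 circ [400.2 190.7] 27.6 (176, 235, 19, 19)
white rect [424.1 272.3] [36.9 36.8] 3.7 circ [424.3 272.6] 19.6 (150, 228, 14, 14)
tray rect [413.4 233.7] [174.   91.7] 82.4 circ [414.  232.7] 96.2 (138, 219, 66, 41)
plate rect [524.7 -88.2] [132.1 104.4] 32.2 circ [524.9 -88.3] 81.2 (258, 176, 54, 56)
cap rect [ 527.8 -332.2] [75.6 77.2] 89.4 circ [ 526.9 -330.8] 41.1 (358, 190, 28, 28)
```

View pics/crop1.png

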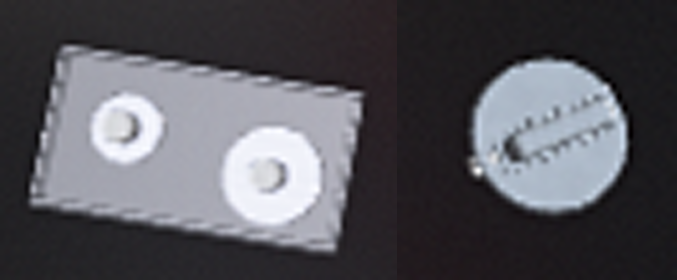

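The crop confirms it: the right-hand white disc in the tray measures about 51 mm against 37 mm, so it is the wide standard, at about (400,190). The cap's bar and lug line up, running about 25° up to the right in the image. Next I need the tool deltas and the wrist camera offset.

```bash
cat >> h.py <<'E'
def delta(P):
    s=sense();R=np.array(s['tcp_rot']);return np.round(R.T@(np.array(P)-s['position'])/10,2)
def st():
    s=sense();R=np.array(s['tcp_rot']);print('t',round(s['t'],2),'pos',np.round(s['position'],1),'yaw_y',round(np.degrees(np.arctan2(R[1,1],R[0,1])),1),'tilt',np.round(R[:2,2],3),'q',np.round(s['joint_pos'],1),'F',np.round(s['ft_force'],1),'w',round(s['gripper_width'],3),'gf',round(s['grasp_force'],1))
E
python3 - <<'E'
from h import *
s=sense();T=np.array(optics.camera_model('wrist')['T']);R=np.array(s['tcp_rot'])
print('cam in tool',R.T@(T[:3,3]-s['position']),np.round(R.T@T[:3,:3],2),optics.camera_model('wrist')['fx'])
print(delta([400,190,170]))
E
```

```text
cam in tool [  69.52578239   -0.46087369 -132.59290366] [[-0.   -0.96 -0.27]
 [ 1.   -0.    0.  ]
 [-0.   -0.27  0.96]] 338.2335549670841
[-30.56 -20.41   7.19]
```

Emit:
{"fn": "carry_out", "kwargs": {
  "plan": [
    [-3.9,-2.6,0.9,0,0,0,5],
    [-7.8,-5.2,1.8,0,0,0,5],
    [-11.6,-7.8,2.7,0,0,0,5],
    [-15.4,-10.3,3.6,0,0,0,5],
    [-19.2,-12.8,4.5,0,0,0,5],
    [-23,-15.4,5.4,0,0,0,5],
    [-26.8,-17.9,6.3,0,0,0,5],
    [-30.6,-20.4,7.2,0,0,0,5]
  ],
  "grip_force": 40
}}

```text
t: 0.9
position: [401.1, 188.5, 169.8]
tcp_rot: [[-0.934, 0.358, -0.0], [0.358, 0.934, -0.0], [0.0, -0.0, -1.0]]
ft_force: [-0.1, 0.7, -0.6]
gripper_width: 0.582
grasp_force: 0.0
```

```bash
cat >> h.py <<'E'
def white(M,im,z=14,thr=200):
    h=cv2.cvtColor(im,cv2.COLOR_RGB2HSV);m=((h[...,2]>thr)&(h[...,1]<40)).astype(np.uint8)
    for c in cv2.findContours(m,cv2.RETR_EXTERNAL,cv2.CHAIN_APPROX_NONE)[0]:
        if cv2.contourArea(c)<300: continue
        q=np.array([onplane('wrist',p[0],p[1],z,M)[:2] for p in c.reshape(-1,2)],np.float32);e=cv2.minEnclosingCircle(q);print('white',np.round(e[0],1),round(e[1],1),cv2.boundingRect(c))
E
python3 - <<'E'
from h import *
st()
M=optics.camera_model('wrist');im=optics.grab_frame('wrist');save('w1.png',im);white(M,im);st()
E
```

```text
t 0.9 pos [401.1 188.5 169.8] yaw_y 69.0 tilt [-0. -0.] q [ 25.2  -1.  -20.1  70.9   0.   46.1] F [-0.1  0.7 -0.6] w 0.582 gf 0.0
white [548.3 -27.2] 18.0 (93, 364, 32, 20)
white [643.9 252.2] 25.6 (378, 353, 34, 31)
white [572.2 352.9] 47.1 (429, 237, 83, 85)
white [363.    2.9] 43.2 (0, 182, 86, 51)
white [423.5 272.5] 19.2 (330, 143, 45, 43)
white [391.9 184.2] 36.8 (206, 136, 80, 67)
t 0.95 pos [403.7 183.7 168.3] yaw_y 68.7 tilt [ 0.    -0.004] q [ 24.6  -0.9 -20.2  70.8  -0.2  45.9] F [ 1.4 -2.6 -0.3] w 0.587 gf 0.0
```

View pics/w1.png

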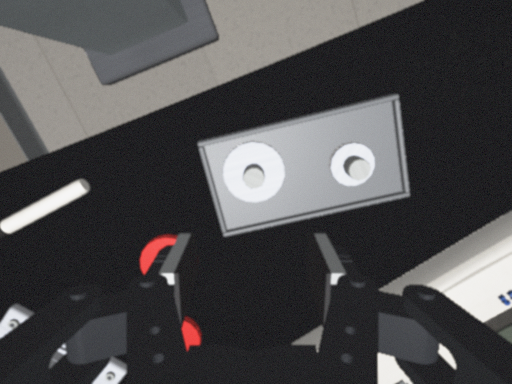

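```bash
python3 - <<'E'
from h import *
M=optics.camera_model('wrist');im=optics.grab_frame('wrist')
white(M,im,thr=215)
g=cv2.medianBlur(cv2.cvtColor(im,cv2.COLOR_RGB2GRAY),3)
c=cv2.HoughCircles(g,cv2.HOUGH_GRADIENT,1,15,param1=100,param2=15,minRadius=9,maxRadius=40)
for u,v,r in c[0][:10]:
    if v<220 and 180<u<400: print(u,v,r,onplane('wrist',u,v,34,M),onplane('wrist',u,v,14,M))
st();print(delta([399.8,190.5,60]))
E
```

```text
white [547.4 -31.4] 19.1 (94, 360, 32, 24)
white [642.6 239.3] 20.7 (378, 354, 28, 30)
white [584.1 348.8] 37.5 (445, 254, 67, 68)
white [555.2 340.7] 38.6 (433, 240, 79, 52)
white [362.5   2.7] 42.9 (5, 178, 84, 51)
white [423.4 272.6] 18.9 (337, 138, 44, 43)
white [399.4 189.9] 27.2 (227, 137, 63, 61)
257.5 168.5 30.2 [395.38996916 190.75931888  34.        ] [399.63808006 189.38307368  14.        ]
357.5 157.5 22.7 [415.9371621  268.07457866  34.        ] [421.72581439 272.49510374  14.        ]
372.5 167.5 37.2 [428.10661111 276.88733954  34.        ] [434.80767707 281.96860806  14.        ]
244.5 158.5 15.2 [383.98880287 184.0076443   34.        ] [387.38210268 182.12518718  14.        ]
t 1.0 pos [402.1 186.1 168.8] yaw_y 68.6 tilt [-0.001 -0.002] q [ 24.9  -0.9 -20.1  70.9  -0.1  46.3] F [-0.3  0.6  0.4] w 0.585 gf 0.0
[ 0.37  0.35 10.88]
```

The wrist view shows the wide standard at pixel (256,167), and both views put it at (399.7,190.3). The commanded pose is already above it, so I descend and grip the knob.

Emit:
{"fn": "carry_out", "kwargs": {
  "plan": [
    [0,0,4,0,0,0,5],
    [0,0,8,0,0,0,5],
    [0.1,0,11,0,0,0,5],
    [0.1,0,13,0,0,0,5],
    [0.1,0,13.9,0,0,0,5],
    [0.1,0,13.9,0,0,0,5],
    [0.1,0,13.9,0,0,0,1],
    [0.1,0,13.9,0,0,0,1]
  ]
}}

```text
t: 1.8
position: [400.5, 191.2, 32.6]
tcp_rot: [[-0.934, 0.358, 0.002], [0.358, 0.934, 0.001], [-0.002, 0.002, -1.0]]
ft_force: [-0.7, 0.2, -0.3]
gripper_width: 0.254
grasp_force: 0.0
```

Emit:
{"fn": "carry_out", "kwargs": {
  "plan": [
    [0,0,0,0,0,0,1],
    [0,0,0,0,0,0,1],
    [0,0,0,0,0,0,1],
    [0,0,0,0,0,0,1]
  ]
}}

```text
t: 2.2
position: [400.6, 191.2, 32.7]
tcp_rot: [[-0.934, 0.358, 0.002], [0.358, 0.934, 0.001], [-0.002, 0.002, -1.0]]
ft_force: [-1.0, -0.3, 7.0]
gripper_width: 0.185
grasp_force: 39.2
```

Emit:
{"fn": "carry_out", "kwargs": {
  "plan": [
    [0,0,-1,0,0,0,1],
    [0,0,-3,0,0,0,1],
    [0,0,-6,0,0,0,1],
    [0,0,-9,0,0,0,1],
    [0,0,-10.5,0,0,0,1],
    [0,0,-10.5,0,0,0,1],
    [0,0,-10.5,0,0,0,1]
  ]
}}

```text
t: 2.9
position: [399.6, 190.6, 136.3]
tcp_rot: [[-0.934, 0.358, 0.0], [0.358, 0.934, 0.0], [-0.0, 0.0, -1.0]]
ft_force: [-0.1, -0.4, -1.2]
gripper_width: 0.187
grasp_force: 39.1
```

```bash
python3 - <<'E'
from h import *
im=optics.grab_frame('wrist');save('w2.png',im);st()
print(delta([524.8,-88.2,136]))
E
```

```text
t 2.95 pos [399.1 190.4 135.5] yaw_y 69.0 tilt [-0.001 -0.001] q [ 25.5  -0.3 -23.8  66.6  -0.   46.5] F [-0.1  0.  -1.2] w 0.186 gf 39.1
[-21.7  -21.52  -0.04]
```

View pics/w2.png

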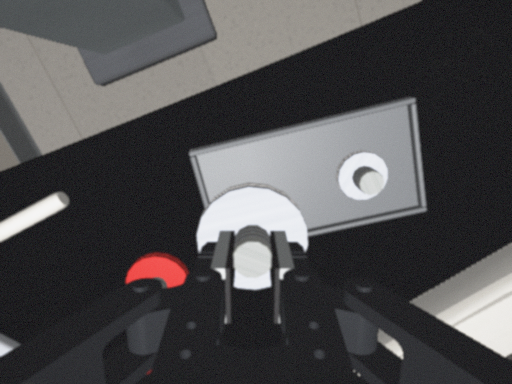

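The standard is held centred between the pads (knob at (252,257)) and hangs level. I move on past the holder and look at it with the rim clear of the held disc.

Emit:
{"fn": "carry_out", "kwargs": {
  "plan": [
    [-3,-2.2,-2,0,0,0,1],
    [-7,-5.2,-4,0,0,0,1],
    [-11,-8.2,-4.5,0,0,0,1],
    [-15,-11.2,-4.5,0,0,0,1],
    [-19,-14.2,-4.5,0,0,0,1],
    [-23,-17.2,-4.5,0,0,0,1],
    [-26.5,-19.8,-4.5,0,0,0,1],
    [-28.7,-21.5,-4.5,0,0,0,1]
  ]
}}

```text
t: 3.75
position: [591.3, -115.8, 178.9]
tcp_rot: [[-0.933, 0.36, -0.003], [0.36, 0.933, 0.0], [0.003, -0.001, -1.0]]
ft_force: [0.5, 1.3, -1.9]
gripper_width: 0.181
grasp_force: 39.2
```

Emit:
{"fn": "carry_out", "kwargs": {
  "plan": [
    [0,0,0,0,0,0,1],
    [0,0,0,0,0,0,1],
    [0,0,0,0,0,0,1],
    [0,0,0,0,0,0,1]
  ]
}}

```text
t: 4.15
position: [590.1, -111.6, 181.2]
tcp_rot: [[-0.934, 0.356, -0.001], [0.356, 0.934, 0.0], [0.001, 0.0, -1.0]]
ft_force: [-0.8, -0.1, -0.6]
gripper_width: 0.187
grasp_force: 39.2
```

```bash
python3 - <<'E'
from h import *
st();M=optics.camera_model('wrist');im=optics.grab_frame('wrist');st();np.save('w3.npy',im)
import pickle;pickle.dump(M,open('w3.pkl','wb'))
print(proj('wrist',[[524.8,-88.2,60],[524.8,-88.2,10]],M))
save('w3.png',im,1.5)
E
```

```text
t 4.15 pos [ 590.1 -111.6  181.2] yaw_y 69.1 tilt [-0.001  0.   ] q [-10.7  15.8   0.6  74.9   0.   10.2] F [-0.8 -0.1 -0.6] w 0.187 gf 39.2
t 4.2 pos [ 590.3 -111.6  181.4] yaw_y 69.1 tilt [-0.  0.] q [-10.7  15.8   0.6  74.9   0.   10.2] F [-0.3  0.3 -1.7] w 0.19 gf 39.2
[[250.53623901  92.56586188]
 [250.75388819  92.54938762]]
```

View pics/w3.png

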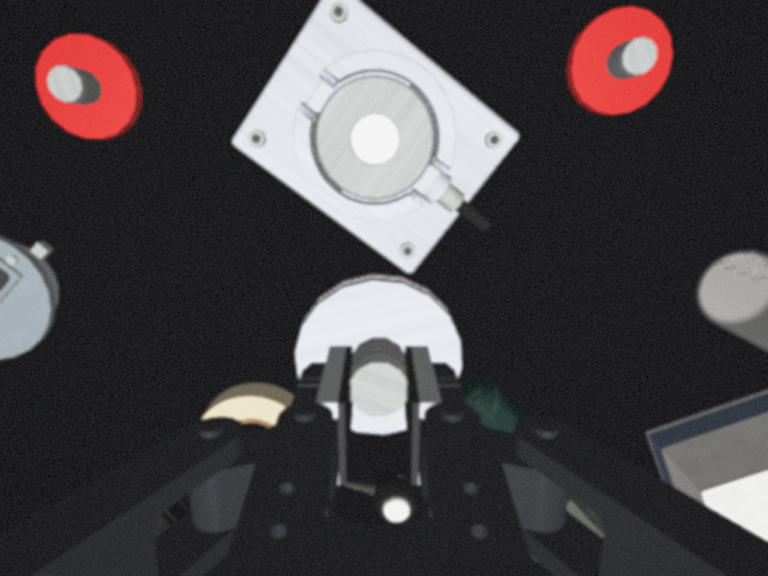

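The wrist view at 1.5x shows the bore and pan at (375,137), with notches at about (317,95) and (432,178), and the held standard clear at (378,350). The axis agrees with the prediction to about 1 mm. I'll fit the pan circle.

```bash
python3 - <<'E'
from h import *
import pickle
M=pickle.load(open('w3.pkl','rb'));im=np.load('w3.npy')
g=cv2.cvtColor(im,cv2.COLOR_RGB2GRAY)
for r0,r1,z in ((14,18,46),(37,46,60),(48,60,60)):
    c=cv2.HoughCircles(g[:160],cv2.HOUGH_GRADIENT,1,30,param1=80,param2=12,minRadius=r0,maxRadius=r1)
    for u,v,r in ([] if c is None else c[0]):
        if abs(u-250)<12 and abs(v-91)<12: print(u,v,r,onplane('wrist',u,v,z,M).round(1),'R',np.linalg.norm(onplane('wrist',u+r,v,z,M)-onplane('wrist',u,v,z,M)).round(1))
# plate outline
m=(g[:185]>95).astype(np.uint8);m[:,:150]=0;m[:,355:]=0
c=max(cv2.findContours(m,cv2.RETR_EXTERNAL,cv2.CHAIN_APPROX_NONE)[0],key=cv2.contourArea)
q=np.array([onplane('wrist',*p,10,M)[:2] for p in c.reshape(-1,2)],np.float32);print(cv2.minAreaRect(q))
# notch edges (viewed marks), rim height
for a,b in (((328,76),(307,113)),((440,160),(415,195))):
    n=(onplane('wrist',a[0]/1.5,a[1]/1.5,60,M)+onplane('wrist',b[0]/1.5,b[1]/1.5,60,M))/2;print(n)
print(delta([524.8,-88.2,105]))
E
```

```text
249.5 91.5 16.2 [523.8 -88.7  46. ] R 12.3
249.5 91.5 38.8 [523.8 -88.6  60. ] R 27.9
239.5 93.5 52.7 [522.6 -95.9  60. ] R 38.0
((524.6499633789062, -89.00813293457031), (132.4647216796875, 104.75948333740234), 32.24178695678711)
[ 496.61443949 -106.67576873   60.        ]
[550.86432181 -71.1198718   60.        ]
[ 6.95 -0.14  7.64]
```

Emit:
{"fn": "carry_out", "kwargs": {
  "plan": [
    [3.5,-0.1,2,0,0,0,1],
    [6,-0.1,5,0,0,0,1],
    [7,-0.1,7,0,0,0,1],
    [7,-0.1,7.6,0,0,0,1],
    [7,-0.1,7.6,0,0,0,1],
    [7,-0.1,7.6,0,0,0,1]
  ]
}}

```text
t: 4.8
position: [526.4, -88.7, 106.6]
tcp_rot: [[-0.934, 0.357, 0.002], [0.357, 0.934, -0.0], [-0.002, 0.0, -1.0]]
ft_force: [0.1, -0.3, -0.9]
gripper_width: 0.186
grasp_force: 39.2
```

```bash
python3 - <<'E'
from h import *
st();print(delta([524.3,-88.7,74.4]))
E
```

```text
t 4.8 pos [526.4 -88.7 106.6] yaw_y 69.1 tilt [ 0.002 -0.   ] q [ -9.6  10.  -16.1  63.7  -0.   11.4] F [ 0.1 -0.3 -0.9] w 0.186 gf 39.2
[ 0.2  -0.07  3.22]
```

Emit:
{"fn": "carry_out", "kwargs": {
  "plan": [
    [0.15,-0.05,0.5,0,0,0,1],
    [0.15,-0.05,1,0,0,0,1],
    [0.15,-0.05,1.5,0,0,0,1],
    [0.15,-0.05,2,0,0,0,1],
    [0.15,-0.05,2.5,0,0,0,1],
    [0.15,-0.05,2.9,0,0,0,1],
    [0.15,-0.05,3.1,0,0,0,1],
    [0.15,-0.05,3.1,0,0,0,1]
  ]
}}

```text
t: 5.6
position: [523.2, -88.6, 74.2]
tcp_rot: [[-0.934, 0.358, -0.001], [0.358, 0.934, 0.0], [0.0, -0.0, -1.0]]
ft_force: [-1.2, -0.5, 1.5]
gripper_width: 0.188
grasp_force: 39.5
```

```bash
python3 - <<'E'
from h import *
st()
E
```

```text
t 5.6 pos [523.2 -88.6  74.2] yaw_y 69.0 tilt [-0.001  0.   ] q [ -9.6  10.9 -19.3  59.8  -0.   11.4] F [-1.2 -0.5  1.5] w 0.188 gf 39.5
```

Emit:
{"fn": "carry_out", "kwargs": {
  "plan": [
    [0,0,0,0,0,0,2.6],
    [0,0,0,0,0,0,2.6],
    [0,0,0,0,0,0,2.6],
    [0,0,0,0,0,0,2.6],
    [0,0,-1,0,0,0,2.6],
    [0,0,-3,0,0,0,2.6],
    [0,0,-6,0,0,0,4],
    [0,0,-10,0,0,0,4]
  ]
}}

```text
t: 6.4
position: [522.5, -88.4, 174.7]
tcp_rot: [[-0.934, 0.358, -0.003], [0.358, 0.934, 0.0], [0.003, -0.001, -1.0]]
ft_force: [0.6, -0.2, 0.2]
gripper_width: 0.468
grasp_force: 0.0
```

Emit:
{"fn": "carry_out", "kwargs": {
  "plan": [
    [-2.5,0,0,0,0,0,4],
    [-2.5,0,0,0,0,0,4],
    [-2.5,0,0,0,0,0,4],
    [-2.5,0,0,0,0,0,4]
  ]
}}

```text
t: 6.8
position: [545.9, -97.3, 173.9]
tcp_rot: [[-0.934, 0.358, -0.002], [0.358, 0.934, 0.0], [0.002, -0.0, -1.0]]
ft_force: [0.3, -0.4, 0.0]
gripper_width: 0.469
grasp_force: 0.0
```

```bash
python3 - <<'E'
from h import *
M=optics.camera_model('wrist');im=optics.grab_frame('wrist');st()
print(proj('wrist',[[524.2,-88.6,60],[524.2,-88.6,76]],M))
for z in (56,):white(M,im,z,215)
save('w4.png',im,1.5)
E
```

```text
t 6.85 pos [545.9 -97.3 173.8] yaw_y 69.0 tilt [-0.001  0.   ] q [-10.1  10.9  -6.5  72.7   0.   10.8] F [0.8 0.3 0. ] w 0.468 gf 0.0
[[253.08786698 157.63368404]
 [253.16191491 161.87902744]]
white [517.7 -86.7] 68.4 (161, 52, 184, 179)
```

View pics/w4.png

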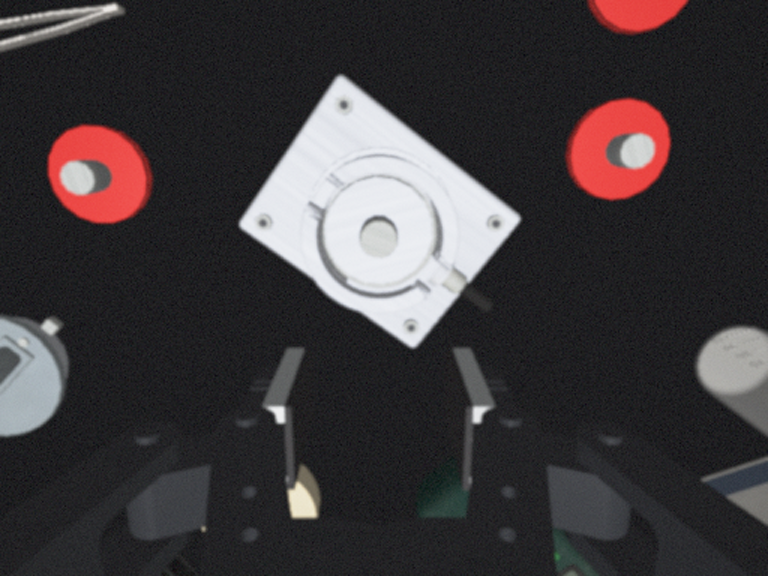

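The 1.5x view shows the disc flat in the bore at (378,229), knob at (379,237), and the rim outer circle centred at about (380,229). The rim sits about 4 px above the predicted axis, so I'll measure the rim centre radially in both wrist views.

```bash
python3 - <<'E'
from h import *
import pickle
M4=optics.camera_model('wrist');im4=optics.grab_frame('wrist')
M3=pickle.load(open('w3.pkl','rb'));im3=np.load('w3.npy')
st()
from scipy.optimize import least_squares
def radial(name,im,M,c0,z,R,tol):
    g=cv2.GaussianBlur(cv2.cvtColor(im,cv2.COLOR_RGB2GRAY).astype(np.float32),(0,0),0.8)
    c=np.array(c0,float)
    for it in range(4):
        pts=[]
        for a in np.radians(np.arange(0,360,3)):
            rr=np.arange(R-tol,R+tol,.25)
            P=np.c_[c[0]+rr*np.cos(a),c[1]+rr*np.sin(a),np.full(len(rr),z)]
            uv=proj(name,P,M).astype(np.float32)
            if uv.min()<1 or uv[:,1].max()>230: continue
            p=cv2.remap(g,uv[:,0].copy(),uv[:,1].copy(),cv2.INTER_LINEAR).ravel()
            d=np.abs(np.gradient(p));k=d.argmax()
            if d[k]>1.0 and 2<k<len(rr)-3: pts.append(P[k,:2])
        pts=np.array(pts)
        f=lambda v:np.hypot(*(pts-v[:2]).T)-v[2]
        s=least_squares(f,[*c,R],loss='soft_l1',f_scale=.5);c=s.x[:2]
    print(name,z,R,len(pts),s.x.round(1),'res',np.median(abs(f(s.x))).round(2))
for n,im,M in (('w3',im3,M3),('w4',im4,M4)):
    print(n)
    radial('wrist',im,M,(523.5,-88),60,39,4)
    if n=='w3': radial('wrist',im,M,(523.5,-88),60,31,3)
    else:
        radial('wrist',im,M,(523.5,-88),56,27,3);radial('wrist',im,M,(523,-88),76,9,4)
        print(proj('wrist',[[523,-88,76]],M))
radial('top',np.load('top.npy'),None,(524,-88),60,39,6) 
E
```

```text
t 6.9 pos [546.  -97.3 173.9] yaw_y 69.0 tilt [-0.001  0.   ] q [-10.1  10.9  -6.5  72.7   0.   10.8] F [ 0.2 -0.2 -0.5] w 0.466 gf 0.0
w3
wrist 60 39 42 [525.4 -89.1  39.2] res 0.88
wrist 60 31 112 [524.6 -89.   31.1] res 0.22
w4
wrist 60 39 71 [524.5 -89.4  39.3] res 0.73
wrist 56 27 91 [523.4 -89.1  27.5] res 0.28
wrist 76 9 120 [521.2 -88.3   9.5] res 0.24
[[253.33992608 160.06822238]]
top 60 39 78 [519.9 -91.   36.9] res 1.27
```

The rim axis is at (524.5,-89.1) and the standard's disc at (523.3,-89.0), 1.2 mm off centre. The pan supports it flat. Next I go above the cap, turning the tool so it closes across the bar, and re-check the knob from the same frame first.

```bash
python3 - <<'E'
from h import *
M=optics.camera_model('wrist');im=optics.grab_frame('wrist')
g=cv2.cvtColor(im,cv2.COLOR_RGB2GRAY)[142:172,236:270]
print(g[::2,::2])
m=((g>150)&(g<212)).astype(np.uint8)
n,l,s,c=cv2.connectedComponentsWithStats(m,connectivity=4)
for i in range(1,n):
    if s[i,4]>60:
        u,v=c[i]+[236,142];print(s[i],u,v,onplane('wrist',u,v,76,M).round(1))
E
```

```text
[[237 238 236 237 236 236 233 227 227 226 230 234 234 234 234 236 236]
 [235 234 235 234 231 217 167 123 124 126 154 217 235 237 237 237 237]
 [234 234 234 228 181 118 110 117 116 113 107 122 188 235 238 237 237]
 [232 234 232 191 111 142 187 203 198 199 183 140 116 185 234 236 235]
 [236 237 226 138 163 200 212 215 216 215 215 208 173 141 221 234 236]
 [238 237 197 161 204 211 211 211 213 213 217 217 214 165 196 233 235]
 [237 234 183 198 212 212 214 211 213 211 213 214 214 197 180 230 236]
 [236 229 196 215 215 214 214 213 213 212 211 210 209 208 187 230 236]
 [234 229 198 213 216 215 217 217 215 213 213 211 208 209 193 232 236]
 [235 231 204 214 217 213 215 215 216 216 217 214 211 210 199 232 237]
 [236 233 213 213 213 215 214 214 214 215 213 216 217 214 215 232 236]
 [236 235 222 209 211 210 212 214 215 215 215 215 216 216 227 238 237]
 [236 236 233 216 214 214 208 211 210 214 213 214 216 216 235 237 236]
 [236 236 237 231 217 214 215 215 213 209 210 211 218 232 235 236 236]
 [236 237 237 237 233 227 220 217 216 217 214 219 230 237 236 236 237]]
[  4   5  26  19 167] 252.75449101796409 154.07185628742513 [519.  -86.9  76. ]
```

Emit:
{"fn": "carry_out", "kwargs": {
  "plan": [
    [-0.5,-1.5,0,0,0,7,6],
    [-1.5,-5,0,0,0,14,6],
    [-2.6,-9,0,0,0,21,7],
    [-3.8,-13,0,0,0,28,7],
    [-5,-17,0,0,0,35,7],
    [-6,-20.5,0,0,0,41,7],
    [-6.6,-22.5,0,0,0,44,7],
    [-6.6,-22.5,0,0,0,44,7]
  ]
}}

```text
t: 7.75
position: [527.1, -333.6, 173.6]
tcp_rot: [[-0.42, 0.908, -0.001], [0.908, 0.42, -0.0], [0.0, -0.001, -1.0]]
ft_force: [0.0, 0.9, -0.3]
gripper_width: 0.821
grasp_force: 0.0
```

Emit:
{"fn": "carry_out", "kwargs": {
  "plan": [
    [0,0,0,0,0,0,7],
    [0,0,0,0,0,0,7],
    [0,0,0,0,0,0,7]
  ]
}}

```text
t: 8.05
position: [528.1, -330.1, 174.5]
tcp_rot: [[-0.425, 0.905, 0.0], [0.905, 0.425, 0.0], [0.0, 0.0, -1.0]]
ft_force: [0.1, 0.5, 0.3]
gripper_width: 0.82
grasp_force: 0.0
```

```bash
python3 - <<'E'
from h import *
import pickle
M=optics.camera_model('wrist');im=optics.grab_frame('wrist');st()
np.save('w5.npy',im);pickle.dump(M,open('w5.pkl','wb'))
save('w5.png',im,1.5);print(proj('wrist',[[527.2,-331,54],[527.2,-331,28]],M))
E
```

```text
t 8.1 pos [ 528.2 -330.1  174.5] yaw_y 25.1 tilt [0. 0.] q [-32.   18.2   3.1  74.9   0.   32.8] F [ 0.5 -0.5 -0.2] w 0.823 gf 0.0
[[250.86411015 185.93509061]
 [250.96966349 177.8132466 ]]
```

View pics/w5.png

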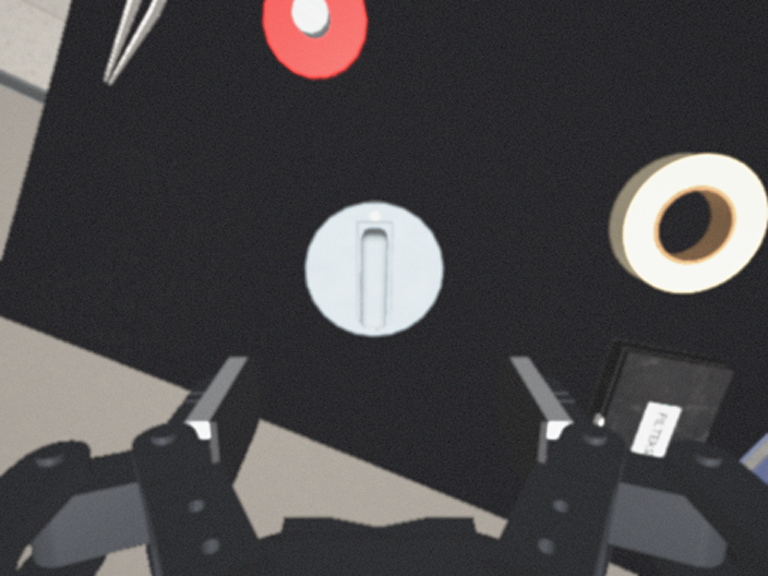

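The 1.5x view shows the cap's flange at (374,269), with its bar grip vertical along tool x at (373,277), as wanted. The knob top (row ~159) matches the disc centre, so the standard is flat. Now I fit the flange and bar.

```bash
python3 - <<'E'
from h import *
import pickle
M=pickle.load(open('w5.pkl','rb'));im=np.load('w5.npy')
g=cv2.cvtColor(im,cv2.COLOR_RGB2GRAY);m=(g>120).astype(np.uint8);m[:,:195]=0;m[:,310:]=0;m[:125]=0;m[230:]=0
c=max(cv2.findContours(m,cv2.RETR_EXTERNAL,cv2.CHAIN_APPROX_NONE)[0],key=cv2.contourArea)
q=np.array([onplane('wrist',*p,28,M)[:2] for p in c.reshape(-1,2)],np.float32)
e=cv2.fitEllipse(q);print(e)
# recess in bar: darker outline
for a,b in (((361,228),(360,328)),((386,228),(386,328)),((357,221),(355,330)),((393,221),(391,330))):
    A=onplane('wrist',a[0]/1.5,a[1]/1.5,54,M);B=onplane('wrist',b[0]/1.5,b[1]/1.5,54,M);d=A-B;print(A.round(1),B.round(1),np.degrees(np.arctan2(d[1],d[0])).round(1))
print(delta([*e[0],39]),sense()['position'])
E
```

```text
((526.725830078125, -333.9672546386719), (77.76371002197266, 77.784423828125), 143.02976989746094)
[ 509.  -310.2   54. ] [ 530.8 -359.2   54. ] 114.0
[ 520.4 -304.9   54. ] [ 543.3 -353.3   54. ] 115.4
[ 505.7 -307.9   54. ] [ 528.9 -361.4   54. ] 113.4
[ 522.  -300.2   54. ] [ 546.2 -353.2   54. ] 114.5
[-0.28 -0.3  13.55] [ 528.17062709 -330.14341544  174.50751415]
```

Emit:
{"fn": "carry_out", "kwargs": {
  "plan": [
    [-0.2,-0.2,4,0,0,0,6],
    [-0.2,-0.2,8,0,0,0,5],
    [-0.2,-0.2,11,0,0,0,4],
    [-0.2,-0.2,12.6,0,0,0,4],
    [-0.2,-0.2,13.2,0,0,0,4],
    [-0.2,-0.2,13.2,0,0,0,4],
    [-0.2,-0.2,13.2,0,0,0,0.5],
    [-0.2,-0.2,13.2,0,0,0,0.5]
  ],
  "grip_force": 100
}}

```text
t: 8.9
position: [527.9, -334.4, 44.0]
tcp_rot: [[-0.423, 0.906, 0.002], [0.906, 0.423, -0.001], [-0.002, 0.001, -1.0]]
ft_force: [-3.0, 2.2, 20.2]
gripper_width: 0.143
grasp_force: 73.0
```

Emit:
{"fn": "carry_out", "kwargs": {
  "plan": [
    [0,0,0,0,0,0,0.5],
    [0,0,0,0,0,0,0.5],
    [0,0,0,0,0,0,0.5],
    [0,0,0,0,0,0,0.5],
    [0,0,0,0,0,0,0.5]
  ]
}}

```text
t: 9.4
position: [527.9, -334.4, 44.1]
tcp_rot: [[-0.423, 0.906, 0.003], [0.906, 0.423, -0.001], [-0.002, 0.002, -1.0]]
ft_force: [0.1, 1.4, 5.8]
gripper_width: 0.136
grasp_force: 98.7
```

```bash
python3 - <<'E'
from h import *
st()
E
```

```text
t 9.4 pos [ 527.9 -334.4   44.1] yaw_y 25.0 tilt [ 0.003 -0.001] q [-32.4  21.5  -9.1  59.2   0.   32.6] F [0.1 1.4 5.8] w 0.136 gf 98.7
```

Emit:
{"fn": "carry_out", "kwargs": {
  "plan": [
    [0,0,-2,0,0,0,0.5],
    [0,0,-6,0,0,-7,0.5],
    [2,1,-10,0,0,-14,0.5],
    [6,2.7,-12,0,0,-21,0.5],
    [10,4.5,-12,0,0,-28,0.5],
    [14.2,6.4,-12,0,0,-35,0.5],
    [18.4,8.3,-12,0,0,-42,0.5],
    [22.4,10.1,-12,0,0,-49,0.5]
  ]
}}

```text
t: 10.2
position: [523.2, -86.5, 162.5]
tcp_rot: [[-0.963, 0.27, 0.0], [0.27, 0.963, 0.0], [-0.0, 0.0, -1.0]]
ft_force: [0.5, 0.8, -1.8]
gripper_width: 0.137
grasp_force: 97.9
```

Emit:
{"fn": "carry_out", "kwargs": {
  "plan": [
    [0,0,0,0,0,-7,0.5],
    [0,0,0,0,0,-14,0.5],
    [0,0,0,0,0,-21,0.5],
    [0,0,0,0,0,-28,0.5],
    [0,0,0,0,0,-35,0.5],
    [0,0,0,0,0,-42,0.5],
    [0,0,0,0,0,-48.3,0.5],
    [0,0,0,0,0,-48.3,0.5]
  ]
}}

```text
t: 11.0
position: [523.5, -88.2, 162.3]
tcp_rot: [[-0.845, -0.535, -0.0], [-0.535, 0.845, 0.0], [0.0, 0.0, -1.0]]
ft_force: [0.6, -0.3, -2.0]
gripper_width: 0.14
grasp_force: 98.2
```

Emit:
{"fn": "carry_out", "kwargs": {
  "plan": [
    [0,0,0,0,0,0,0.5],
    [0,0,0,0,0,0,0.5],
    [0,0,0,0,0,0,0.5]
  ]
}}

```text
t: 11.3
position: [523.7, -88.2, 162.3]
tcp_rot: [[-0.845, -0.534, 0.0], [-0.534, 0.845, 0.0], [-0.0, 0.0, -1.0]]
ft_force: [0.4, 0.3, -2.3]
gripper_width: 0.139
grasp_force: 98.2
```

```bash
python3 - <<'E'
from h import *
import pickle
M=optics.camera_model('wrist');im=optics.grab_frame('wrist');st()
np.save('w6.npy',im);pickle.dump(M,open('w6.pkl','wb'));save('w6.png',im,1.5)
s=sense();zt=s['position'][2]-44.1
print(proj('wrist',[[*s['position'][:2],zt+28],[524.5,-89.1,60]],M),delta([524.5,-89.1,110]))
E
```

```text
t 11.35 pos [523.6 -88.3 162.3] yaw_y 122.3 tilt [-0.  0.] q [ -9.6   8.5 -10.8  70.7  -0.  -41.9] F [ 0.2 -0.2 -2. ] w 0.139 gf 98.2
[[252.61323937 243.97056713]
 [250.67044961 193.02151266]] [-0.03 -0.12  5.23]
```

View pics/w6.png

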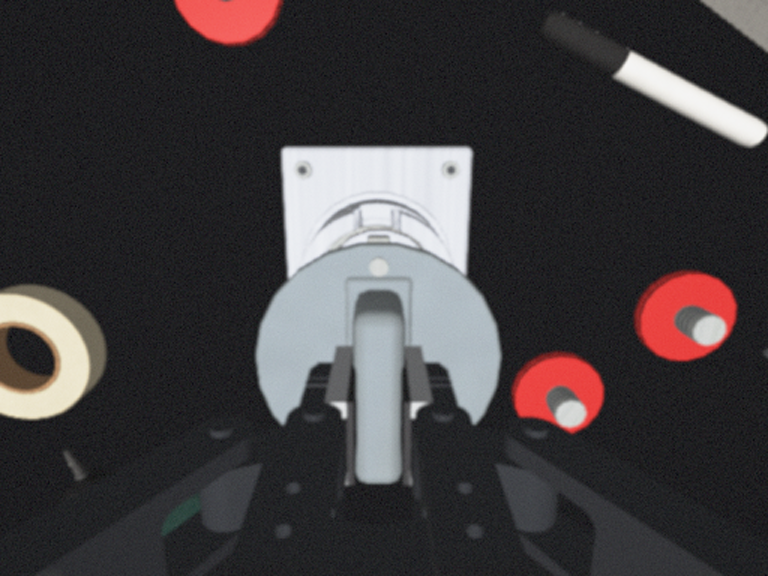

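The 1.5x view shows the lug marker at (379,267) and lug at (380,238), in line with the rim notch at (380,215) and the plate's sides vertical, so the yaw is right. I check the flange centre relative to the TCP along tool x.

```bash
python3 - <<'E'
from h import *
import pickle
M=pickle.load(open('w6.pkl','rb'));im=np.load('w6.npy');s=sense();R=np.array(s['tcp_rot']);p=s['position'];z=p[2]-44.1+28
g=cv2.cvtColor(im,cv2.COLOR_RGB2HSV);m=((abs(g[...,0].astype(int)-100)<15)&(g[...,1]>15)&(g[...,2]>110)).astype(np.uint8)
c=max(cv2.findContours(m,cv2.RETR_EXTERNAL,cv2.CHAIN_APPROX_NONE)[0],key=cv2.contourArea).reshape(-1,2)
c=c[c[:,1]<240]
q=np.array([R.T@(onplane('wrist',*u,z,M)-p) for u in c])[:,:2]
from scipy.optimize import least_squares
f=least_squares(lambda v:np.hypot(*(q-v[:2]).T)-v[2],[0,0,39],loss='soft_l1',f_scale=.5);print(cv2.boundingRect(c),f.x,np.median(abs(f.fun)))
f=least_squares(lambda v:np.hypot(*(q-v[:2]).T)-39,[0,0],loss='soft_l1',f_scale=.5);print(f.x)
E
```

```text
(171, 161, 163, 79) [ 2.47393798 -0.40784483 37.71757629] 0.45613380762389255
[ 0.75622302 -0.41959314]
```

Emit:
{"fn": "carry_out", "kwargs": {
  "plan": [
    [-0.15,-0.12,2,0,0,0,0.5],
    [-0.15,-0.12,4,0,0,0,0.5],
    [-0.15,-0.12,5.2,0,0,0,0.5],
    [-0.15,-0.12,5.5,0,0,0,0.5],
    [-0.15,-0.12,5.8,0,0,0,0.5],
    [-0.15,-0.12,6.0,0,0,0,0.5],
    [-0.15,-0.12,6.2,0,0,0,0.5],
    [-0.15,-0.12,6.2,0,0,0,0.5]
  ]
}}

```text
t: 12.15
position: [525.7, -88.5, 100.6]
tcp_rot: [[-0.845, -0.535, 0.001], [-0.535, 0.845, -0.0], [-0.0, -0.0, -1.0]]
ft_force: [-0.5, 0.3, -2.7]
gripper_width: 0.14
grasp_force: 98.2
```

```bash
python3 - <<'E'
from h import *
st();print(sense()['wrist_torque'])
E
```

```text
t 12.15 pos [525.7 -88.5 100.6] yaw_y 122.3 tilt [ 0.001 -0.   ] q [ -9.6  10.2 -16.7  63.1   0.  -41.9] F [-0.5  0.3 -2.7] w 0.14 gf 98.2
[ 0.03016049 -0.03108887 -0.02463689]
```

Emit:
{"fn": "carry_out", "kwargs": {
  "plan": [
    [0,0,0.2,0,0,0,0.5],
    [0,0,0.4,0,0,0,0.5],
    [0,0,0.6,0,0,0,0.5],
    [0,0,0.8,0,0,0,0.5],
    [0,0,0.9,0,0,0,0.5],
    [0,0,1.0,0,0,0,0.5],
    [0,0,1.0,0,0,0,0.5]
  ]
}}

```text
t: 12.85
position: [525.9, -88.5, 90.5]
tcp_rot: [[-0.845, -0.535, 0.001], [-0.535, 0.845, -0.0], [-0.001, -0.0, -1.0]]
ft_force: [0.4, -0.5, 4.2]
gripper_width: 0.139
grasp_force: 98.9
```

Emit:
{"fn": "carry_out", "kwargs": {
  "plan": [
    [0,0,0.2,0,0,0,0.5],
    [0,0,0.4,0,0,0,0.5],
    [0,0,0.5,0,0,0,0.5],
    [0,0,0.5,0,0,0,0.5]
  ]
}}

```text
t: 13.25
position: [525.9, -88.5, 85.4]
tcp_rot: [[-0.845, -0.535, 0.001], [-0.535, 0.845, -0.0], [-0.0, -0.001, -1.0]]
ft_force: [0.8, -1.2, 6.0]
gripper_width: 0.137
grasp_force: 99.0
```

Emit:
{"fn": "carry_out", "kwargs": {
  "plan": [
    [0,0,0.2,0,0,0,0.5],
    [0,0,0.35,0,0,0,0.5],
    [0,0,0.42,0,0,0,0.5],
    [0,0,0.42,0,0,0,0.5],
    [0,0,0.42,0,0,0,0.5]
  ]
}}

```text
t: 13.75
position: [525.9, -88.6, 82.1]
tcp_rot: [[-0.845, -0.535, 0.001], [-0.535, 0.845, -0.0], [-0.001, -0.001, -1.0]]
ft_force: [-2.6, -0.2, 10.9]
gripper_width: 0.142
grasp_force: 99.8
```

Emit:
{"fn": "carry_out", "kwargs": {
  "plan": [
    [0,0,0.1,0,0,0,0.5],
    [0,0,0.1,0,0,0,0.5],
    [0,0,0.1,0,0,0,0.5]
  ]
}}

```text
t: 14.05
position: [525.9, -88.6, 82.1]
tcp_rot: [[-0.845, -0.535, 0.002], [-0.535, 0.845, -0.0], [-0.001, -0.001, -1.0]]
ft_force: [-3.3, -0.7, 17.4]
gripper_width: 0.141
grasp_force: 101.1
```

The flange is seated: z stays at 82.1 while the force grows. Now I turn clockwise.

Emit:
{"fn": "carry_out", "kwargs": {
  "plan": [
    [0,0,0,0,0,4,0.5],
    [0,0,0,0,0,11,0.5],
    [0,0,0,0,0,18,0.5],
    [0,0,0,0,0,25,0.5],
    [0,0,0,0,0,32,0.5],
    [0,0,0,0,0,39,0.5],
    [0,0,0,0,0,44,0.5],
    [0,0,0,0,0,44,0.5]
  ]
}}

```text
t: 14.85
position: [526.7, -88.7, 82.1]
tcp_rot: [[-0.979, 0.204, 0.003], [0.204, 0.979, -0.001], [-0.003, 0.0, -1.0]]
ft_force: [-1.3, -0.4, 14.1]
gripper_width: 0.139
grasp_force: 100.6
```

```bash
python3 - <<'E'
from h import *
st();print(sense()['wrist_torque'])
E
```

```text
t 14.85 pos [526.7 -88.7  82.1] yaw_y 78.2 tilt [ 0.003 -0.001] q [ -9.6  10.8 -18.4  60.6  -0.    2.2] F [-1.3 -0.4 14.1] w 0.139 gf 100.6
[ 0.12494114  0.35315841 -0.12890396]
```

Emit:
{"fn": "carry_out", "kwargs": {
  "plan": [
    [0,0,0,0,0,6,0.5],
    [0,0,0,0,0,12,0.5],
    [0,0,0,0,0,18,0.5],
    [0,0,0,0,0,24,0.5],
    [0,0,0,0,0,29,0.5],
    [0,0,0,0,0,33,0.5],
    [0,0,0,0,0,35,0.5],
    [0,0,0,0,0,35,0.5]
  ]
}}

```text
t: 15.65
position: [526.4, -89.0, 82.1]
tcp_rot: [[-0.686, 0.727, 0.003], [0.727, 0.686, -0.002], [-0.003, 0.001, -1.0]]
ft_force: [-2.8, -1.5, 16.3]
gripper_width: 0.138
grasp_force: 100.7
```

```bash
python3 - <<'E'
from h import *
st();print(sense()['wrist_torque'])
im=optics.grab_frame('wrist');save('w7.png',im,1.5)
E
```

```text
t 15.65 pos [526.4 -89.   82.1] yaw_y 43.3 tilt [ 0.003 -0.002] q [ -9.6  10.8 -18.4  60.6  -0.1  37.1] F [-2.8 -1.5 16.3] w 0.138 gf 100.7
[-0.30009973  0.60011995  0.35295901]
```

View pics/w7.png

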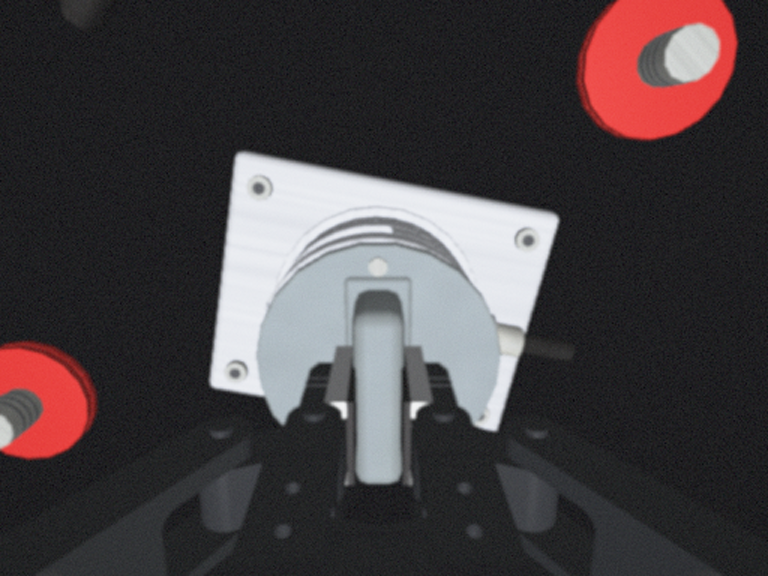

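The cap turned 79° with the gripper. The bar is still vertical in the image at (378,390), and the flange is seated. I press a little more and let it settle.

Emit:
{"fn": "carry_out", "kwargs": {
  "plan": [
    [0,0,0.1,0,0,0,0.5],
    [0,0,0.1,0,0,0,0.5],
    [0,0,0.1,0,0,0,0.5],
    [0,0,0.1,0,0,0,0.5],
    [0,0,0.1,0,0,0,0.5]
  ]
}}

```text
t: 16.2
position: [526.4, -89.0, 82.0]
tcp_rot: [[-0.687, 0.727, 0.003], [0.727, 0.687, -0.002], [-0.004, 0.001, -1.0]]
ft_force: [-4.9, -0.6, 23.0]
gripper_width: 0.136
grasp_force: 101.7
```

```bash
python3 - <<'E'
from h import *
st()
s=sense()
if s['ft_force'][2]>14 and s['position'][2]<82.6: print(ticket.finish_job())
E
```

```text
t 16.2 pos [526.4 -89.   82. ] yaw_y 43.4 tilt [ 0.003 -0.002] q [ -9.6  10.8 -18.4  60.6  -0.1  37.1] F [-4.9 -0.6 23. ] w 0.136 gf 101.7
the job is handed in; nothing more can be done
None
```

I handed the job in at 16.2 s. The wide standard is on the pan and the cap is turned 79° clockwise, still gripped and pressed onto the rim with 23 N; no verdict was returned.

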